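Set a steel sample on the spark stand

ROBOT

A 6-joint arm with a two-finger parallel gripper is mounted at the origin on the work surface. World frame = base frame: x ahead of the robot, y to its left, z up, the work surface at z = 0. Lengths are in m, angles in rad, forces in N, time in s.
With the tool pointing down it reaches from about 0.35 to 0.975 m from the base axis. Payload 17.4 kg.
Tool frame: the origin (TCP) lies between the finger pads; the fingertips stand arm.tip_reach ahead of it and the grasp point (between the pads) lies 5 mm behind it (arm.tip_reach is the distance from the TCP to the fingertips, in m); z points along the fingers, y is the line along which they close (so a half turn about z gives the same grasp; the last joint's range is limited). The gripper opens to 85 mm and grips with 20 to 120 N. Pads are 22 mm wide; open, the fingers measure 114 mm over their backs; the gripper's body (76 mm by 85 mm) begins 54 mm behind the grasp point. The pads swing forward as they close: fully open they stand 13 mm farther back than shut.
Start: joints at [1.146, 0.116, 1.442, -0, 1.584, -0.038], TCP at [0.255, 0.625, 0.218] pointing down, gripper open.
Joint ranges: [-2.83, 2.83], [-0.83, 2.19], [0.07, 2.5], [-1.14, 4.28], [0.01, 3], [-2.97, 2.97]. Speed limits (rad/s): [1.89, 1.89, 2.22, 3.14, 3.14, 3.14].

INTERFACE

Orientations are given as a 3x3 rotation matrix whose columns are the frame's x, y, z axes.
In Python, from plant import arm gives the robot as it stands.
- The arm moves only by the shell command python3 -m crank 'ROWS' [FORCE]. ROWS is JSON, a list of rows, each an object of numbers: "ax", "ay", "az": the turn, a rotation vector about the world's x, y, z in units of 0.1 rad (1.0 is 0.1 rad); "dx", "dy", "dz": the shift along the world's x, y, z in units of 2.5 cm (1.0 is 2.5 cm); "hand": the closure, from 0 (fully open) to 1 (shut). A call has 1 to 5 rows; each row shifts and turns the commanded pose from where the row before left it; what a row does not reach is not made up. A row lasts 1/12 s, in which the tool goes at most 41.7 mm and 7.16 degrees, less where a joint would pass 70% of its speed; a pose out of reach is approached as far as the arm can. A call with a number of a shift or a turn outside -1 to 1 is refused whole. A call with a gripper value outside its range is refused whole. The fingers move at their own pace and stop on an object; FORCE is the grip in N (left out, the last holds). Time passes only in rows, so rows that do not move let the fingers close. It gives the time, the measured TCP pose, the force, the opening and the grip force at its end, in the units of the state.
- arm.get_state(): the state, without advancing time (a new reading comes with each control period).
- arm.get_image(name): name is "side" or "top"; returns a dict with "img" (400x640x3 uint8, blue, green, red), "fx", "fy", "cx", "cy" (pixels), "R" (3x3) and "t" (3): a world point X has camera coordinates R X + t. Camera axes: x right, y down, z forward; pixel columns grow to the right and rows downward; lengths in m; the calibration is good to about 2 mm. A picture is of the moment at which its call begins. There is no depth.
- arm.job_done(): hands the job in; it is judged then, once.
The state is a dict: "time_s": time; "joint_positions": joint angles; "qd": joint speeds; "joint_efforts": joint torques, N m; "eef_pos": TCP position; "eef_rot": TCP orientation; "force": force on the tool from outside, world axes, zero at the start; "moment": the same for the moment, N m; "finger_gap": opening from 0.0 (shut) to 1.0 (fully open); "gripper_force": force on a finger pad.
Only numpy, scipy, OpenCV 4.12 (cv2) and the standard library are available. Lean on these libraries where they do the work, as an engineer would, in place of code of your own. Each camera call takes 0.05 s, during which the arm holds its last target. There are 200 camera calls.

TASK

Get the dark steel sample disc ready for its burn: with the fingertips, gently push it along the spark plate until it covers the burn hole and rests against both stop pins, without gripping, lifting or tipping it. Then push the raised hold-down arm over and down so that its contact head rests on the sample, and take the hand away with the sample still against the pins. Leave the two other discs and the brush where they are.

Things in the scene. Friction and masses are not known exactly. Their poses are not given: they have to be found in the camera images.
- sample: The sample: a dark grey steel disc lying flat on the spark plate, 40 mm diameter, 25 mm high, about 0.25 kg. Origin: centre of its underside, z up. It starts on the robot's side of the burn hole, 60 to 115 mm nearer to the robot and up to 50 mm to either side (in the axes of burn_hole), and slides freely on the plate.
- spectrometer: White bench-top spectrometer, fixed, but elsewhere and turned a little each time. Origin: on the bench straight below the burn hole; x straight back from its front face, y to the left, z up. White deck 140 mm above the bench, front edge x = -180 mm. Tall white housing at the left: flank at y = +290 mm, top z = 340 mm. Low hood behind x = +180 mm, top z = 170 mm.
- burn_hole (a point): Centre of the 14 mm round burn hole in the steel spark plate, at the plate's top face, 146 mm above the bench. Axes as the spectrometer. The plate is flat and level, 6 mm higher than the deck, and reaches from x = -160 to +100 mm and y = -105 to +125 mm about the hole.
- pin_left (a point): Top centre of the left brass stop pin, 8 mm diameter, 14 mm high, standing on the plate behind the hole: 17.6 mm behind (+x) and 16.4 mm left (+y) of the hole's centre. A 40 mm sample touching both pins is centred on the hole.
- pin_right (a point): Top centre of the right brass stop pin, the same, 17.6 mm behind (+x) and 16.4 mm right (-y) of the hole's centre.
- holddown (a joint): Angle of the hold-down arm (rad): 0 = level, contact head on a seated sample; grows as it swings up; pi/2 = upright; stop at 1.75. Starts parked near upright (1.40 to 1.62). Damped hinge with a little friction: above about 1.3 it stays where left, below that it sinks by its own weight (1 rad/s or so) and rests on the sample with some 2 to 4 N. Tipping it takes under 5 N at the knob.
- hinge (a point): Centre of the hold-down's hinge pin, on a 44 x 34 mm steel clevis standing on the plate 100 mm to the left (+y of burn_hole) of the hole, 47 mm above the plate; the clevis reaches 60 mm above the plate. Axes as burn_hole. The pin lies along x: level, the arm points to -y from here, over the hole; raised, it points up.
- knob (a point): Centre of the black ball knob, 24 mm diameter, at the free end of the hold-down arm, 132 mm from the hinge pin. The arm is an aluminium bar 14 mm wide and 11 mm thick. Raised, the knob is about 179 mm above the plate.
- contact_head: Brass and copper contact head (a spring plunger of 3 mm stroke), 18 mm diameter (11 mm at its tip), on the underside of the arm 100 mm from the hinge pin. Origin: centre of its tip, 22 mm from the arm's centre line; it comes down on the sample's top.
- brass_standard: Bystander: yellow brass reference disc, 38 mm diameter, 32 mm high, standing on the white deck right of the spark plate. Origin: centre of its underside.
- blue_standard: Bystander: aluminium reference disc with a blue band, 42 mm diameter, 36 mm high, on the deck right of the spark plate. Origin: centre of its underside.
- brush: Bystander: electrode brush with a wooden handle, 131 mm long, 20 mm wide, 16 mm high, lying on the deck behind the spark plate. Origin: on its underside near the middle, y along the brush.

How it is judged:
By the outcome, as a careful person would: the job done as asked, in the order asked, and still so for the second after the job is handed in, with the robot touching nothing.
It also fails if it takes over 61 s, if anything falls off the work surface, if the arm or the gripper's body presses on something with over 40 N, if the wrist force passes 120 N, or if a joint passes its speed limit or range.

## Working session

There is one attempt and no reset: what is moved stays moved. The work goes in short steps, Python scripts to look and compute and a shell command to move; the robot and the scene stay as the last step left them, time stands still between calls to the robot, and variables do not carry over. Pictures are saved under pics/ and viewed, at most 10 in all, crops included, and the job is handed in when it is done.

```bash
mkdir -p pics; ls
python3 - <<'E'
from plant import arm
import cv2
for n in("top","side"):
    d=arm.get_image(n); cv2.imwrite(f"pics/{n}0.png",d["img"]); print(n,d["fx"],d["cx"],d["cy"],d["R"],d["t"])
print(arm.tip_reach,arm.get_state())
E
```

```text
pics
top 368.1624001040228 323.5485100205688 202.12847662370572 [[ 0.01183692 -0.99977814  0.0174231 ]
 [-0.99842789 -0.01277204 -0.05457683]
 [ 0.05478725 -0.01674969 -0.99835755]] [-0.02865377  0.62549921  0.75807745]
side 481.98247294976005 322.57125351912254 199.42513810747482 [[ 0.69250478 -0.72135434 -0.00922152]
 [-0.43576392 -0.40808069 -0.80223435]
 [ 0.57493211  0.55956953 -0.59693803]] [-0.43137616  0.38047191  0.49552522]
0.014 {'time_s': 0.1, 'joint_positions': array([ 1.14618059e+00,  1.16430016e-01,  1.44221054e+00,  1.44881962e-06,
        1.58400321e+00, -3.77958424e-02]), 'qd': array([-7.79856591e-05, -1.21406741e-03, -1.15000256e-03,  1.78909567e-03,
       -1.09409389e-03, -8.32507749e-04]), 'joint_efforts': array([ 2.35920888e-03, -7.33662915e+01, -6.33787823e+01, -1.07531769e-04,
        5.22674702e-03, -3.03820048e-05]), 'eef_pos': array([0.25456713, 0.6249505 , 0.2174339 ]), 'eef_rot': array([[-9.26113420e-01,  3.77244940e-01, -4.34347788e-04],
       [ 3.77245187e-01,  9.26112926e-01, -9.57174346e-04],
       [ 4.11659229e-05, -1.05030762e-03, -9.99999448e-01]]), 'force': array([ 0.4618337 , -0.33277816,  0.005942  ]), 'moment': array([0.026651  , 0.02628069, 0.00455864]), 'gripper_force': 0.0, 'finger_gap': 0.9956001577903788}
```

View pics/top0.png

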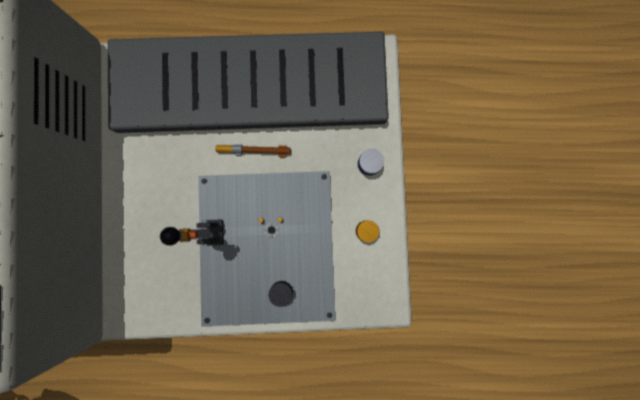

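View pics/side0.png

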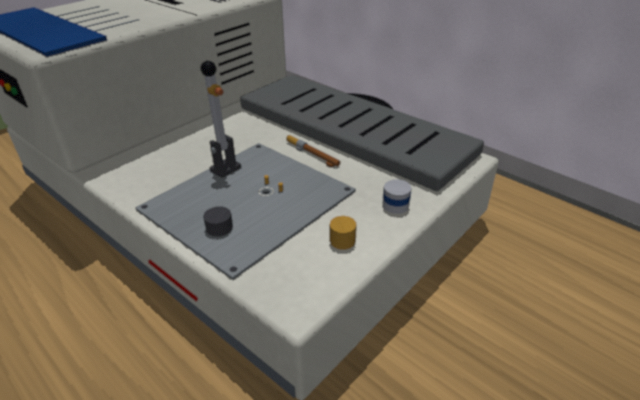

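The top view shows the hole at about (271,230), pins at (261,220) and (280,220), the sample at (281,293), and the knob at (170,236). In the side view the sample is at (218,222), the knob at (208,69), and the pins at (267,180) and (281,187).

```bash
cat > h.py <<'E'
import numpy as np, cv2
from plant import arm
def ray(d,p):
    v=d["R"].T@np.array([(p[0]-d["cx"])/d["fx"],(p[1]-d["cy"])/d["fy"],1]); c=-d["R"].T@d["t"]; return c,v
def onz(d,p,z):
    c,v=ray(d,p); return c+v*(z-c[2])/v[2]
def tri(d1,p1,d2,p2):
    c1,v1=ray(d1,p1);c2,v2=ray(d2,p2); s=np.linalg.lstsq(np.c_[v1,-v2],c2-c1,rcond=None)[0]
    a,b=c1+s[0]*v1,c2+s[1]*v2; return (a+b)/2,np.linalg.norm(a-b)
def blob(mask,box):
    x0,y0,x1,y1=box; m=mask[y0:y1,x0:x1].astype(np.uint8)
    n,l,s,c=cv2.connectedComponentsWithStats(m)
    if n<2: return None
    i=1+np.argmax(s[1:,4]); return c[i]+[x0,y0],s[i,2:].tolist()
def masks(img):
    h=cv2.cvtColor(img,cv2.COLOR_BGR2HSV); v=img.max(2)
    return v, (h[...,1]>110)&(h[...,0]<30)&(v>90)
E
python3 - <<'E'
from h import *
np.set_printoptions(precision=4,suppress=True)
t=arm.get_image("top");s=arm.get_image("side")
v,g=masks(t["img"]);vs,gs=masks(s["img"])
hole=blob(v<75,(264,223,279,238)); print("hole",hole,onz(t,hole[0],.146))
for n,b in(("pl",(255,213,270,226)),("pr",(273,213,288,226))):
    p=blob(g,b);print(n,p,onz(t,p[0],.160))
for b in((260,173,273,185),(274,181,288,194)):
    p=blob(gs,b);print("side pin",p,onz(s,p[0],.153))
for z,pz in((.171,None),):
    p=blob(v<75,(262,275,300,312));print("sample",p,onz(t,p[0],.169))
p2=blob(vs<75,(198,202,240,240));print("side sample",p2,onz(s,p2[0],.160))
a=blob(v<50,(158,224,183,248));b=blob(vs<50,(196,58,220,80));print("knob",a,b,tri(t,a[0],s,b[0]))
# plate edges
m=((v>75)&(v<175)).astype(np.uint8)
c=[(204,181),(324,177),(329.5,315),(207.5,320)]
for q in c: print(onz(t,q,.146))
E
```

```text
hole (array([271.1053, 229.6316]), [7, 7, 38]) [0.5695 0.0721 0.146 ]
pl (array([260.6875, 219.875 ]), [5, 5, 16]) [0.5862 0.0885 0.16  ]
pr (array([279.75 , 219.375]), [5, 4, 16]) [0.5875 0.056  0.16  ]
side pin (array([265.8   , 178.3333]), [3, 7, 15]) [0.5854 0.0913 0.153 ]
side pin (array([279.8125, 185.4375]), [3, 7, 16]) [0.5875 0.0594 0.153 ]
sample (array([281.3555, 293.5304]), [27, 26, 526]) [0.4639 0.0502 0.169 ]
side sample (array([217.7265, 222.2574]), [29, 32, 746]) [0.4584 0.0482 0.16  ]
knob (array([170.3885, 235.6835]), [21, 17, 278]) (array([208.0166,  68.2707]), [15, 15, 181]) (array([0.5637, 0.1767, 0.3239]), np.float64(0.0016263413807058912))
[0.6531 0.1911 0.146 ]
[ 0.6631 -0.0191  0.146 ]
[ 0.4236 -0.0314  0.146 ]
[0.4136 0.178  0.146 ]
```

```bash
python3 -m crank '[{"dz":1,"az":0.88,"hand":0.72},{"dz":1,"az":0.88,"hand":0.72},{"dz":1,"az":0.88,"hand":0.72},{"dz":1,"az":0.88,"hand":0.72},{"dz":1,"az":0.86,"hand":0.72}]' 20
python3 -m crank '[{"dz":1,"dy":-0.5,"hand":0.72},{"dz":1,"dy":-1,"hand":0.72},{"dy":-1,"hand":0.72},{"dy":-1,"hand":0.72},{"dy":-1,"hand":0.72}]'
python3 -m crank '[{"dx":0.2,"dy":-1,"hand":0.72},{"dx":0.3,"dy":-1,"hand":0.72},{"dx":0.4,"dy":-1,"hand":0.72},{"dx":0.4,"dy":-1,"hand":0.72},{"dx":0.4,"dy":-1,"hand":0.72}]'
```

```text
invalid input at $[0]: expected keys ax, ay, az, dx, dy, dz, hand
invalid input at $[0]: expected keys ax, ay, az, dx, dy, dz, hand
invalid input at $[0]: expected keys ax, ay, az, dx, dy, dz, hand
```

All keys needed.

```bash
python3 -m crank '[{"ax":0,"ay":0,"az":0.88,"dx":0,"dy":0,"dz":1,"hand":0.72},{"ax":0,"ay":0,"az":0.88,"dx":0,"dy":0,"dz":1,"hand":0.72},{"ax":0,"ay":0,"az":0.88,"dx":0,"dy":0,"dz":1,"hand":0.72},{"ax":0,"ay":0,"az":0.88,"dx":0,"dy":0,"dz":1,"hand":0.72},{"ax":0,"ay":0,"az":0.86,"dx":0,"dy":0,"dz":1,"hand":0.72}]' 20
python3 -m crank '[{"ax":0,"ay":0,"az":0,"dx":0,"dy":-0.5,"dz":1,"hand":0.72},{"ax":0,"ay":0,"az":0,"dx":0,"dy":-1,"dz":1,"hand":0.72},{"ax":0,"ay":0,"az":0,"dx":0,"dy":-1,"dz":0,"hand":0.72},{"ax":0,"ay":0,"az":0,"dx":0,"dy":-1,"dz":0,"hand":0.72},{"ax":0,"ay":0,"az":0,"dx":0,"dy":-1,"dz":0,"hand":0.72}]'
```

```text
time_s: 0.62
eef_pos: [0.2545, 0.625, 0.3442]
eef_rot: [[-0.998, -0.056, -0.0], [-0.056, 0.998, -0.0], [0.0, -0.0, -1.0]]
force: [1.3, 0.9, 0.1]
finger_gap: 0.305
gripper_force: 0.0
time_s: 1.03
eef_pos: [0.2545, 0.5116, 0.3932]
eef_rot: [[-0.999, -0.051, 0.0], [-0.051, 0.999, 0.0], [-0.0, 0.0, -1.0]]
force: [0.3, 0.2, -0.0]
finger_gap: 0.281
gripper_force: 0.0
```

```bash
python3 -m crank '[{"ax":0,"ay":0,"az":0,"dx":0.3,"dy":-1,"dz":0,"hand":0.72},{"ax":0,"ay":0,"az":0,"dx":0.3,"dy":-1,"dz":0,"hand":0.72},{"ax":0,"ay":0,"az":0,"dx":0.3,"dy":-1,"dz":0,"hand":0.72},{"ax":0,"ay":0,"az":0,"dx":0.3,"dy":-1,"dz":0,"hand":0.72},{"ax":0,"ay":0,"az":0,"dx":0.3,"dy":-1,"dz":0,"hand":0.72}]'
python3 -m crank '[{"ax":0,"ay":0,"az":0,"dx":0.4,"dy":-1,"dz":0,"hand":0.72},{"ax":0,"ay":0,"az":0,"dx":0.4,"dy":-1,"dz":0,"hand":0.72},{"ax":0,"ay":0,"az":0,"dx":0.4,"dy":-1,"dz":0,"hand":0.72},{"ax":0,"ay":0,"az":0,"dx":0.4,"dy":-1,"dz":0,"hand":0.72},{"ax":0,"ay":0,"az":0,"dx":0.4,"dy":-1,"dz":0,"hand":0.72}]'
python3 -m crank '[{"ax":0,"ay":0,"az":0,"dx":0.4,"dy":-1,"dz":0,"hand":0.72},{"ax":0,"ay":0,"az":0,"dx":0.4,"dy":-1,"dz":0,"hand":0.72},{"ax":0,"ay":0,"az":0,"dx":0.4,"dy":-1,"dz":0,"hand":0.72},{"ax":0,"ay":0,"az":0,"dx":0.4,"dy":-1,"dz":0,"hand":0.72},{"ax":0,"ay":0,"az":0,"dx":0.4,"dy":-1,"dz":0,"hand":0.72}]'
python3 -m crank '[{"ax":0,"ay":0,"az":0,"dx":0.3,"dy":-1,"dz":0,"hand":0.72},{"ax":0,"ay":0,"az":0,"dx":0.3,"dy":-1,"dz":0,"hand":0.72},{"ax":0,"ay":0,"az":0,"dx":0.3,"dy":-0.7,"dz":0,"hand":0.72},{"ax":0,"ay":0,"az":0,"dx":0.2,"dy":-0.3,"dz":0,"hand":0.72},{"ax":0,"ay":0,"az":0,"dx":0,"dy":0,"dz":0,"hand":0.72}]'
```

```text
time_s: 1.45
eef_pos: [0.2922, 0.3864, 0.393]
eef_rot: [[-0.999, -0.051, 0.0], [-0.051, 0.999, -0.0], [-0.0, -0.0, -1.0]]
force: [0.3, 0.2, -0.1]
finger_gap: 0.279
gripper_force: 0.0
time_s: 1.87
eef_pos: [0.3422, 0.2614, 0.3931]
eef_rot: [[-0.999, -0.051, 0.0], [-0.051, 0.999, 0.0], [-0.0, 0.0, -1.0]]
force: [0.4, 0.8, 0.2]
finger_gap: 0.281
gripper_force: 0.0
time_s: 2.28
eef_pos: [0.3923, 0.1363, 0.3932]
eef_rot: [[-0.999, -0.051, 0.0], [-0.051, 0.999, 0.0], [-0.0, 0.0, -1.0]]
force: [0.8, 1.1, 0.4]
finger_gap: 0.276
gripper_force: 0.0
time_s: 2.7
eef_pos: [0.4202, 0.0616, 0.3928]
eef_rot: [[-0.999, -0.049, -0.0], [-0.049, 0.999, -0.0], [0.0, -0.0, -1.0]]
force: [0.2, 0.7, -0.7]
finger_gap: 0.284
gripper_force: 0.0
```

```bash
python3 -m crank '[{"ax":0,"ay":0,"az":0,"dx":-0.2,"dy":-0.54,"dz":-1,"hand":0.72},{"ax":0,"ay":0,"az":0,"dx":0,"dy":0,"dz":-1,"hand":0.72},{"ax":0,"ay":0,"az":0,"dx":0,"dy":0,"dz":-1,"hand":0.72},{"ax":0,"ay":0,"az":0,"dx":0,"dy":0,"dz":-1,"hand":0.72},{"ax":0,"ay":0,"az":0,"dx":0,"dy":0,"dz":-1,"hand":0.72}]'
python3 -m crank '[{"ax":0,"ay":0,"az":0,"dx":0,"dy":0,"dz":-1,"hand":0.72},{"ax":0,"ay":0,"az":0,"dx":0,"dy":0,"dz":-1,"hand":0.72},{"ax":0,"ay":0,"az":0,"dx":0,"dy":0,"dz":-1,"hand":0.72},{"ax":0,"ay":0,"az":0,"dx":0,"dy":0,"dz":-0.4,"hand":0.72},{"ax":0,"ay":0,"az":0,"dx":0,"dy":0,"dz":-0.2,"hand":0.72}]'
python3 -m crank '[{"ax":0,"ay":0,"az":0,"dx":0,"dy":0,"dz":-0.2,"hand":0.72},{"ax":0,"ay":0,"az":0,"dx":0,"dy":0,"dz":-0.2,"hand":0.72},{"ax":0,"ay":0,"az":0,"dx":0,"dy":0,"dz":0,"hand":0.72},{"ax":0,"ay":0,"az":0,"dx":0,"dy":0,"dz":0,"hand":0.72}]'
python3 - <<'E'
from h import *
s=arm.get_image("side");t=arm.get_image("top")
a=cv2.resize(s["img"][130:290,130:330],None,fx=2.4,fy=2.4);b=cv2.resize(t["img"][190:350,200:320],None,fx=2.4,fy=2.4)
cv2.imwrite("pics/a1.png",np.hstack([a,b]))
E
```

```text
time_s: 3.12
eef_pos: [0.4143, 0.0502, 0.2669]
eef_rot: [[-0.999, -0.052, 0.0], [-0.052, 0.999, 0.0], [-0.0, 0.0, -1.0]]
force: [-0.4, 0.3, -0.3]
finger_gap: 0.28
gripper_force: 0.0
time_s: 3.53
eef_pos: [0.414, 0.0499, 0.1768]
eef_rot: [[-0.999, -0.052, -0.002], [-0.052, 0.999, 0.0], [0.002, 0.0, -1.0]]
force: [0.9, -0.1, 0.2]
finger_gap: 0.278
gripper_force: 0.0
time_s: 3.87
eef_pos: [0.4149, 0.0492, 0.1688]
eef_rot: [[-0.999, -0.051, 0.001], [-0.051, 0.999, 0.0], [-0.001, 0.0, -1.0]]
force: [0.5, -0.4, 0.1]
finger_gap: 0.281
gripper_force: 0.0
```

View pics/a1.png

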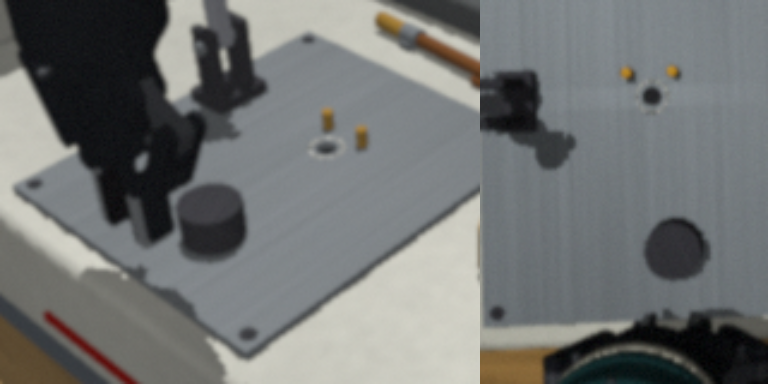

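The fingers stand about 20 mm short of the sample (at (212,220) in the left crop), straddling its centre line, with the tips just off the plate. I'll lower 4 mm and start pushing slowly.

```bash
python3 -m crank '[{"ax":0,"ay":0,"az":0,"dx":0,"dy":0,"dz":-0.16,"hand":0.72},{"ax":0,"ay":0,"az":0,"dx":0.2,"dy":0.01,"dz":0,"hand":0.72},{"ax":0,"ay":0,"az":0,"dx":0.15,"dy":0.01,"dz":0,"hand":0.72},{"ax":0,"ay":0,"az":0,"dx":0.1,"dy":0.01,"dz":0,"hand":0.72},{"ax":0,"ay":0,"az":0,"dx":0.1,"dy":0.01,"dz":0,"hand":0.72}]'
python3 -m crank '[{"ax":0,"ay":0,"az":0,"dx":0.1,"dy":0.01,"dz":0,"hand":0.72},{"ax":0,"ay":0,"az":0,"dx":0.1,"dy":0.01,"dz":0,"hand":0.72},{"ax":0,"ay":0,"az":0,"dx":0.1,"dy":0.01,"dz":0,"hand":0.72},{"ax":0,"ay":0,"az":0,"dx":0.1,"dy":0.01,"dz":0,"hand":0.72},{"ax":0,"ay":0,"az":0,"dx":0.1,"dy":0.01,"dz":0,"hand":0.72}]'
python3 -m crank '[{"ax":0,"ay":0,"az":0,"dx":0.15,"dy":0.02,"dz":0,"hand":0.72},{"ax":0,"ay":0,"az":0,"dx":0.15,"dy":0.02,"dz":0,"hand":0.72},{"ax":0,"ay":0,"az":0,"dx":0.15,"dy":0.02,"dz":0,"hand":0.72},{"ax":0,"ay":0,"az":0,"dx":0.15,"dy":0.02,"dz":0,"hand":0.72},{"ax":0,"ay":0,"az":0,"dx":0.15,"dy":0.02,"dz":0,"hand":0.72}]'
cat >> h.py <<'E'
def sample(box=(255,222,300,312)):
    t=arm.get_image("top"); v=t["img"].max(2); p=blob(v<75,box)
    print("sample",p,onz(t,p[0],.169).round(4)); return t
E
python3 -c "
from h import *
sample()"
```

```text
time_s: 4.38
eef_pos: [0.4288, 0.0502, 0.1641]
eef_rot: [[-0.999, -0.051, -0.0], [-0.051, 0.999, -0.0], [0.0, -0.0, -1.0]]
force: [0.1, 0.2, 0.0]
finger_gap: 0.275
gripper_force: 0.0
time_s: 4.8
eef_pos: [0.4411, 0.0514, 0.1641]
eef_rot: [[-0.999, -0.051, -0.0], [-0.051, 0.999, -0.0], [0.0, -0.0, -1.0]]
force: [0.7, 1.7, -0.2]
finger_gap: 0.282
gripper_force: 0.0
time_s: 5.22
eef_pos: [0.46, 0.0539, 0.1641]
eef_rot: [[-0.999, -0.051, -0.0], [-0.051, 0.999, 0.0], [0.0, 0.0, -1.0]]
force: [-0.2, 1.2, 0.5]
finger_gap: 0.278
gripper_force: 0.0
sample (array([277.91203704, 298.84166667]), [45, 31, 1080]) [0.4552 0.0557 0.169 ]
```

Run:
```python
from h import *
s=arm.get_image("side");t=arm.get_image("top")
a=cv2.resize(s["img"][130:290,130:330],None,fx=2.4,fy=2.4);b=cv2.resize(t["img"][190:350,200:320],None,fx=2.4,fy=2.4)
cv2.imwrite("pics/a2.png",np.hstack([a,b]))
```

```text
(no output)
```

View pics/a2.png

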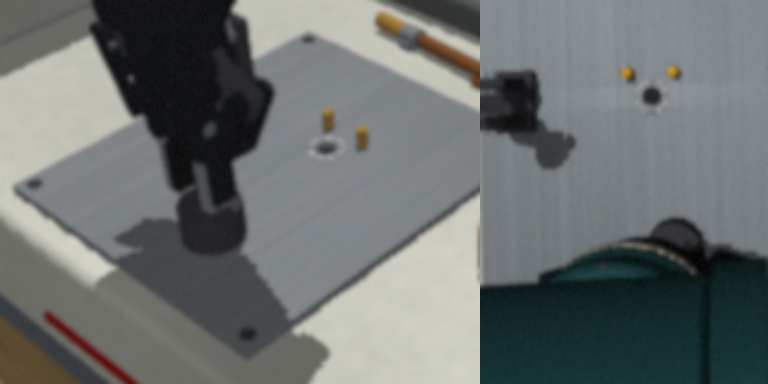

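The side crop shows the sample unmoved at (212,220) while the fingers seem to be over it, so I'll check the tip height in both pictures.

Run:
```python
from h import *
s=arm.get_image("side")
# finger centre-line at tip vs. pixel: intersect ray with plane y = finger y
for (p,tcp) in(((222.5,218.3),(.460,.0539)),((194,232),(.415,.0492))):
    c,v=ray(s,p)
    for yo in(-.012,-.02,-.027):
        k=(tcp[1]+yo-c[1])/v[1]; print(yo,(c+k*v).round(4))
for X in((.46,.038,.150),(.46,.038,.175),(.471,.034,.15),(.449,.034,.15),(.462,.05,.146),(.462,.05,.171)):
    q=s["R"]@np.array(X)+s["t"];print(X,(q[0]/q[2]*s["fx"]+s["cx"]-130)*2.4,(q[1]/q[2]*s["fy"]+s["cy"]-130)*2.4)
```

```text
-0.012 [0.4634 0.0419 0.1678]
-0.02 [0.4586 0.0339 0.175 ]
-0.027 [0.4544 0.0269 0.1814]
-0.012 [0.4139 0.0372 0.1758]
-0.02 [0.4099 0.0292 0.183 ]
-0.027 [0.4064 0.0222 0.1893]
(0.46, 0.038, 0.15) 225.3421954466032 240.4996618970053
(0.46, 0.038, 0.175) 219.72603639639217 207.84976212297275
(0.471, 0.034, 0.15) 244.19389955994515 234.8105883790065
(0.449, 0.034, 0.15) 214.36109198261673 252.30607560366497
(0.462, 0.05, 0.146) 216.87982709020503 235.2028012050155
(0.462, 0.05, 0.171) 211.16366258295747 202.9250658501146
```

The tips are at z ≈ 0.173 with the TCP at 0.164, so they passed just over the disc. I'll back off, go lower and check.

```bash
python3 -m crank '[{"ax":0,"ay":0,"az":0,"dx":0,"dy":0,"dz":0.5,"hand":0.72},{"ax":0,"ay":0,"az":0,"dx":-0.7,"dy":-0.05,"dz":0,"hand":0.72},{"ax":0,"ay":0,"az":0,"dx":-0.7,"dy":-0.05,"dz":0,"hand":0.72},{"ax":0,"ay":0,"az":0,"dx":-0.55,"dy":-0.04,"dz":0,"hand":0.72},{"ax":0,"ay":0,"az":0,"dx":0,"dy":0,"dz":-0.5,"hand":0.72}]'
python3 -m crank '[{"ax":0,"ay":0,"az":0,"dx":0,"dy":0,"dz":-0.2,"hand":0.72},{"ax":0,"ay":0,"az":0,"dx":0,"dy":0,"dz":-0.2,"hand":0.72},{"ax":0,"ay":0,"az":0,"dx":0,"dy":0,"dz":-0.1,"hand":0.72},{"ax":0,"ay":0,"az":0,"dx":0,"dy":0,"dz":0,"hand":0.72}]'
python3 - <<'E'
from h import *
print(arm.tip_reach,arm.get_state()["joint_positions"].round(3))
s=arm.get_image("side");t=arm.get_image("top")
cv2.imwrite("pics/a3.png",np.hstack([cv2.resize(s["img"][150:270,150:270],None,fx=4,fy=4),t["img"][:,160:480]])if 0 else cv2.resize(s["img"][140:270,130:290],None,fx=4,fy=4))
E
```

```text
time_s: 5.83
eef_pos: [0.4104, 0.0504, 0.1672]
eef_rot: [[-0.999, -0.051, 0.004], [-0.051, 0.999, 0.0], [-0.004, 0.0, -1.0]]
force: [0.1, 0.2, 2.0]
finger_gap: 0.281
gripper_force: 0.0
time_s: 6.17
eef_pos: [0.4109, 0.0504, 0.1509]
eef_rot: [[-0.999, -0.051, -0.001], [-0.051, 0.999, -0.0], [0.001, -0.0, -1.0]]
force: [-0.7, -0.9, -0.2]
finger_gap: 0.279
gripper_force: 0.0
0.014 [ 0.06  -0.461  2.055 -0.     1.549 -1.562]
```

View pics/a3.png

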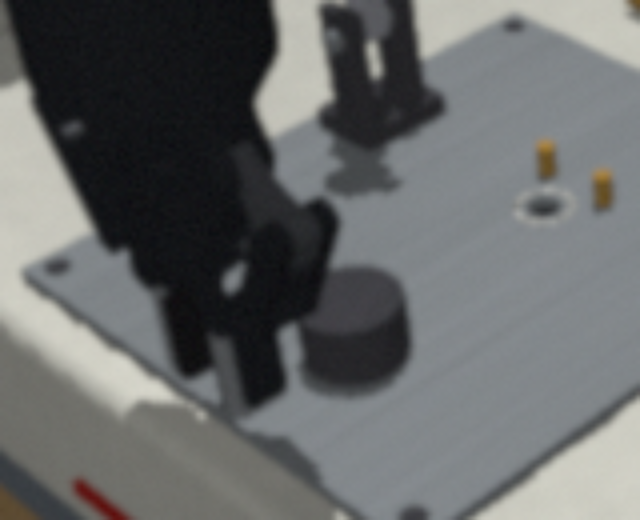

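Run:
```python
from h import *
s=arm.get_image("side")
for p,x in(((191.2,244.5),.400),((201.2,238.8),.422),((191.2,244.5),.405),((201.2,238.8),.417)):
    c,v=ray(s,p);print(x,(c+(x-c[0])/v[0]*v).round(4))
for z in(.146,.15,.155,.16): print(z,onz(s,(191.2,244.5),z).round(4),onz(s,(201.2,238.8),z).round(4))
```

```text
0.4 [0.4    0.0249 0.17  ]
0.422 [0.422  0.0369 0.1586]
0.405 [0.405  0.0353 0.1603]
0.417 [0.417  0.0272 0.1677]
0.146 [0.4124 0.0506 0.146 ] [0.429  0.0505 0.146 ]
0.15 [0.4103 0.0463 0.15  ] [0.4268 0.0462 0.15  ]
0.155 [0.4077 0.0409 0.155 ] [0.424  0.0408 0.155 ]
0.16 [0.4051 0.0356 0.16  ] [0.4212 0.0355 0.16  ]
```

The finger bottoms sit at about z 0.161 (near corner at (245,418)), 10 mm above the TCP. I'll lower 8.5 mm more and push.

```bash
python3 -m crank '[{"ax":0,"ay":0,"az":0,"dx":0,"dy":0,"dz":-0.2,"hand":0.72},{"ax":0,"ay":0,"az":0,"dx":0,"dy":0,"dz":-0.14,"hand":0.72},{"ax":0,"ay":0,"az":0,"dx":0.1,"dy":0,"dz":0,"hand":0.72},{"ax":0,"ay":0,"az":0,"dx":0.15,"dy":0,"dz":0,"hand":0.72},{"ax":0,"ay":0,"az":0,"dx":0.15,"dy":0,"dz":0,"hand":0.72}]'
python3 -m crank '[{"ax":0,"ay":0,"az":0,"dx":0.1,"dy":0.005,"dz":0,"hand":0.72},{"ax":0,"ay":0,"az":0,"dx":0.1,"dy":0.005,"dz":0,"hand":0.72},{"ax":0,"ay":0,"az":0,"dx":0.1,"dy":0.005,"dz":0,"hand":0.72},{"ax":0,"ay":0,"az":0,"dx":0.1,"dy":0.005,"dz":0,"hand":0.72},{"ax":0,"ay":0,"az":0,"dx":0.1,"dy":0.005,"dz":0,"hand":0.72}]'
python3 -m crank '[{"ax":0,"ay":0,"az":0,"dx":0.1,"dy":0.01,"dz":0,"hand":0.72},{"ax":0,"ay":0,"az":0,"dx":0.1,"dy":0.01,"dz":0,"hand":0.72},{"ax":0,"ay":0,"az":0,"dx":0.1,"dy":0.01,"dz":0,"hand":0.72},{"ax":0,"ay":0,"az":0,"dx":0.1,"dy":0.01,"dz":0,"hand":0.72},{"ax":0,"ay":0,"az":0,"dx":0.1,"dy":0.01,"dz":0,"hand":0.72}]'
python3 - <<'E'
from h import *
s=arm.get_image("side");t=arm.get_image("top")
a=cv2.resize(s["img"][130:270,130:330],None,fx=2.4,fy=2.4);b=cv2.resize(t["img"][190:330,200:320],None,fx=2.4,fy=2.4)
cv2.imwrite("pics/a4.png",np.hstack([a,b]))
E
```

```text
time_s: 6.73
eef_pos: [0.4213, 0.0504, 0.1432]
eef_rot: [[-0.999, -0.051, 0.0], [-0.051, 0.999, 0.0], [-0.0, -0.0, -1.0]]
force: [0.5, -0.4, 0.4]
finger_gap: 0.282
gripper_force: 0.0
time_s: 7.15
eef_pos: [0.4336, 0.051, 0.1431]
eef_rot: [[-0.999, -0.051, -0.0], [-0.051, 0.999, 0.0], [0.0, 0.0, -1.0]]
force: [-0.4, -0.2, -0.5]
finger_gap: 0.282
gripper_force: 0.0
time_s: 7.57
eef_pos: [0.4461, 0.0523, 0.1431]
eef_rot: [[-0.999, -0.051, -0.0], [-0.051, 0.999, -0.0], [0.0, -0.0, -1.0]]
force: [-1.8, -1.0, -0.0]
finger_gap: 0.279
gripper_force: 0.8
```

View pics/a4.png

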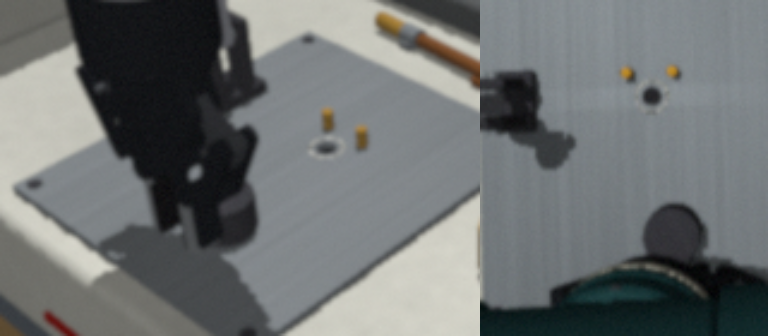

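The top crop shows the disc at (675,234), now pushed about 10 mm and nested between the fingertips, as expected. I'll continue toward the hole.

```bash
python3 -m crank '[{"ax":0,"ay":0,"az":0,"dx":0.15,"dy":0.028,"dz":0,"hand":0.72},{"ax":0,"ay":0,"az":0,"dx":0.15,"dy":0.028,"dz":0,"hand":0.72},{"ax":0,"ay":0,"az":0,"dx":0.15,"dy":0.028,"dz":0,"hand":0.72},{"ax":0,"ay":0,"az":0,"dx":0.15,"dy":0.028,"dz":0,"hand":0.72},{"ax":0,"ay":0,"az":0,"dx":0.15,"dy":0.028,"dz":0,"hand":0.72}]'
python3 -m crank '[{"ax":0,"ay":0,"az":0,"dx":0.15,"dy":0.028,"dz":0,"hand":0.72},{"ax":0,"ay":0,"az":0,"dx":0.15,"dy":0.028,"dz":0,"hand":0.72},{"ax":0,"ay":0,"az":0,"dx":0.15,"dy":0.028,"dz":0,"hand":0.72},{"ax":0,"ay":0,"az":0,"dx":0.15,"dy":0.028,"dz":0,"hand":0.72},{"ax":0,"ay":0,"az":0,"dx":0.15,"dy":0.028,"dz":0,"hand":0.72}]'
python3 -m crank '[{"ax":0,"ay":0,"az":0,"dx":0.15,"dy":0.03,"dz":0,"hand":0.72},{"ax":0,"ay":0,"az":0,"dx":0.15,"dy":0.03,"dz":0,"hand":0.72},{"ax":0,"ay":0,"az":0,"dx":0.15,"dy":0.03,"dz":0,"hand":0.72},{"ax":0,"ay":0,"az":0,"dx":0.15,"dy":0.03,"dz":0,"hand":0.72},{"ax":0,"ay":0,"az":0,"dx":0.15,"dy":0.03,"dz":0,"hand":0.72}]'
python3 -m crank '[{"ax":0,"ay":0,"az":0,"dx":0.15,"dy":0.03,"dz":0,"hand":0.72},{"ax":0,"ay":0,"az":0,"dx":0.15,"dy":0.03,"dz":0,"hand":0.72},{"ax":0,"ay":0,"az":0,"dx":0.15,"dy":0.03,"dz":0,"hand":0.72},{"ax":0,"ay":0,"az":0,"dx":0.15,"dy":0.03,"dz":0,"hand":0.72},{"ax":0,"ay":0,"az":0,"dx":0.1,"dy":0.03,"dz":0,"hand":0.72}]'
python3 - <<'E'
from h import *
s=arm.get_image("side");t=arm.get_image("top")
a=cv2.resize(s["img"][110:250,150:350],None,fx=2.4,fy=2.4);b=cv2.resize(t["img"][160:300,200:320],None,fx=2.4,fy=2.4)
cv2.imwrite("pics/a5.png",np.hstack([a,b]))
E
```

```text
time_s: 8.08
eef_pos: [0.465, 0.0558, 0.1431]
eef_rot: [[-0.999, -0.051, -0.0], [-0.051, 0.999, -0.0], [0.0, -0.0, -1.0]]
force: [-1.2, -0.2, 0.4]
finger_gap: 0.28
gripper_force: 0.7
time_s: 8.5
eef_pos: [0.4838, 0.0593, 0.1431]
eef_rot: [[-0.999, -0.051, -0.0], [-0.051, 0.999, -0.0], [0.0, -0.0, -1.0]]
force: [-1.3, -0.5, -0.4]
finger_gap: 0.28
gripper_force: 0.7
time_s: 8.92
eef_pos: [0.5025, 0.0631, 0.1431]
eef_rot: [[-0.999, -0.051, 0.0], [-0.051, 0.999, -0.0], [-0.0, -0.0, -1.0]]
force: [-1.9, -1.1, 0.2]
finger_gap: 0.281
gripper_force: 0.7
time_s: 9.33
eef_pos: [0.5201, 0.0668, 0.1431]
eef_rot: [[-0.999, -0.051, -0.0], [-0.051, 0.999, -0.0], [0.0, -0.0, -1.0]]
force: [-1.6, -0.1, -0.4]
finger_gap: 0.278
gripper_force: 0.7
```

View pics/a5.png

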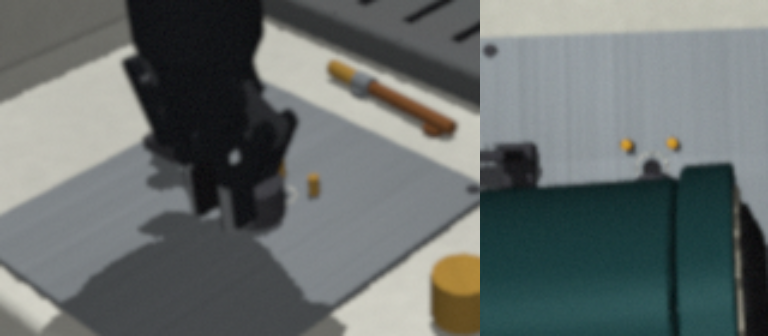

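The disc is nested at (265,205) in the side crop, and the pins are at (280,168) and (313,185). A teal wrist link extends left toward the raised arm, so I'll check that clearance by mask.

Run:
```python
from h import *
t=arm.get_image("top");i=t["img"].astype(int)
m=(i[...,0]-i[...,2]>18)&(i[...,1]-i[...,2]>18)
n,l,s,c=cv2.connectedComponentsWithStats(m.astype(np.uint8));k=1+np.argmax(s[1:,4]);print(s[k])
for col in range(100,320,20):
    r=np.where(l[:,col]==k)[0]; print(col,r.min() if len(r) else None,r.max() if len(r) else None)
print(blob(i.max(2)<50,(155,220,186,252)))
s_=arm.get_image("side");j=s_["img"].astype(int)
m=(j[...,0]-j[...,2]>18)&(j[...,1]-j[...,2]>18)
n,l,s,c=cv2.connectedComponentsWithStats(m.astype(np.uint8));k=1+np.argmax(s[1:,4]);print(s[k])
print(blob(j.max(2)<50,(196,58,220,80)))
```

```text
[  163   230   151   170 16011]
100 None None
120 None None
140 None None
160 None None
180 243 347
200 241 347
220 241 344
240 238 343
260 238 341
280 273 340
300 230 399
(array([170.69120287, 240.85816876]), [31, 24, 557])
[ 28   0  87  36 877]
(array([207.5,  68.5]), [24, 22, 528])
```

Run:
```python
from h import *
t=arm.get_image("top");s=arm.get_image("side")
a=cv2.resize(s["img"][:230,:400],None,fx=2,fy=1.3*2/2.6*2/2) if 0 else cv2.resize(s["img"][0:200,60:360],None,fx=2,fy=1.5)
b=cv2.resize(t["img"][150:350,80:380],None,fx=2,fy=1.5)
cv2.imwrite("pics/a6.png",np.vstack([a,b]))
for z in(.324,.36,.40): print(z,onz(t,(163,260),z)[:2].round(3),onz(t,(180,243),z)[:2].round(3),onz(t,(180,347),z)[:2].round(3))
```

```text
0.324 [0.534 0.184] [0.555 0.164] [0.427 0.16 ]
0.36 [0.538 0.169] [0.557 0.151] [0.439 0.147]
0.4 [0.542 0.153] [0.56  0.136] [0.453 0.132]
```

View pics/a6.png

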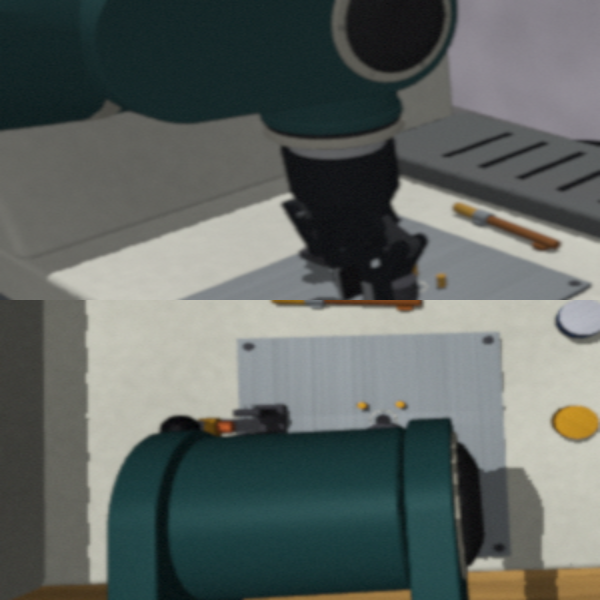

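The teal link's bottom is at z ≈ 0.42, well above the knob top at 0.336. The disc front is at the hole, about 20 mm short of the pins, so I'll continue slowly and watch the force.

```bash
python3 -m crank '[{"ax":0,"ay":0,"az":0,"dx":0.1,"dy":0.018,"dz":0,"hand":0.72},{"ax":0,"ay":0,"az":0,"dx":0.1,"dy":0.018,"dz":0,"hand":0.72},{"ax":0,"ay":0,"az":0,"dx":0.1,"dy":0.018,"dz":0,"hand":0.72},{"ax":0,"ay":0,"az":0,"dx":0.1,"dy":0.018,"dz":0,"hand":0.72},{"ax":0,"ay":0,"az":0,"dx":0.1,"dy":0.018,"dz":0,"hand":0.72}]'
python3 -m crank '[{"ax":0,"ay":0,"az":0,"dx":0.08,"dy":0.01,"dz":0,"hand":0.72},{"ax":0,"ay":0,"az":0,"dx":0.08,"dy":0.01,"dz":0,"hand":0.72},{"ax":0,"ay":0,"az":0,"dx":0.06,"dy":0.01,"dz":0,"hand":0.72}]'
python3 -m crank '[{"ax":0,"ay":0,"az":0,"dx":0.03,"dy":0.002,"dz":0,"hand":0.72},{"ax":0,"ay":0,"az":0,"dx":0.03,"dy":0.002,"dz":0,"hand":0.72}]'
```

```text
time_s: 10.05
eef_pos: [0.5324, 0.0691, 0.1431]
eef_rot: [[-0.999, -0.051, -0.0], [-0.051, 0.999, -0.0], [0.0, -0.0, -1.0]]
force: [-1.2, 0.3, 0.6]
finger_gap: 0.279
gripper_force: 0.9
time_s: 10.3
eef_pos: [0.5379, 0.0698, 0.1431]
eef_rot: [[-0.999, -0.051, -0.0], [-0.051, 0.999, 0.0], [0.0, 0.0, -1.0]]
force: [-1.8, -0.5, 1.0]
finger_gap: 0.276
gripper_force: 1.0
time_s: 10.47
eef_pos: [0.5392, 0.0699, 0.1431]
eef_rot: [[-0.999, -0.051, -0.0], [-0.051, 0.999, 0.0], [0.0, 0.0, -1.0]]
force: [-2.3, 0.7, 0.9]
finger_gap: 0.28
gripper_force: 1.0
```

```bash
python3 -m crank '[{"ax":0,"ay":0,"az":0,"dx":0.04,"dy":0.002,"dz":0,"hand":0.72},{"ax":0,"ay":0,"az":0,"dx":0.04,"dy":0.002,"dz":0,"hand":0.72},{"ax":0,"ay":0,"az":0,"dx":0,"dy":0,"dz":0,"hand":0.72}]'
python3 -m crank '[{"ax":0,"ay":0,"az":0,"dx":0.03,"dy":0.002,"dz":0,"hand":0.72},{"ax":0,"ay":0,"az":0,"dx":0,"dy":0,"dz":0,"hand":0.72}]'
```

```text
time_s: 10.72
eef_pos: [0.5413, 0.07, 0.1431]
eef_rot: [[-0.999, -0.051, 0.0], [-0.051, 0.999, 0.0], [-0.0, 0.0, -1.0]]
force: [-0.7, -0.4, 1.3]
finger_gap: 0.276
gripper_force: 0.6
time_s: 10.88
eef_pos: [0.5419, 0.07, 0.1431]
eef_rot: [[-0.999, -0.051, -0.0], [-0.051, 0.999, 0.0], [0.0, 0.0, -1.0]]
force: [-1.0, 0.2, 0.7]
finger_gap: 0.28
gripper_force: 0.7
```

Run:
```python
from h import *
np.set_printoptions(precision=4,suppress=True)
s=arm.get_image("side");j=s["img"]
ey=np.array([-.05,.9987,0]);ex=np.array([.9987,.05,0]);H=np.array([.5694,.0718,.146])
def px(X):
    q=s["R"]@X+s["t"];return (q[:2]/q[2]*s["fx"]+[s["cx"],s["cy"]]).round(1)
# expected right silhouette of a seated disc, bottom/top (rightmost in image direction)
r=s["R"][0]*[1,1,0];r/=np.linalg.norm(r)
for z in(0,.0125,.025): print(z,px(H+.02*r+[0,0,z]))
for row in range(180,204,2): print(row,j[row,256:292].max(1))
```

```text
0 [279.  190.6]
0.0125 [278.5 184.2]
0.025 [278.  177.7]
180 [ 24  21  22  21  22  20  22  23  19  23  40  52  62  67  68  68  67  66
  66  66  66  91 121 132 135 136 137 138 138 137 137 139 137 136 134 135]
182 [ 41  23  23  19  24  22  21  22  20  39  60  68  69  68  67  68  66  65
  60  51  46  82 125 148 151 151 141 132 136 136 137 137 136 135 135 135]
184 [ 50  26  21  21  20  22  22  17  22  33  54  65  67  64  62  58  51  44
  41  36  38  79 122 146 152 146 134 127 136 136 136 135 136 138 136 136]
186 [ 55  32  22  23  21  21  21  19  21  23  37  45  47  44  44  40  37  38
  36  36  33  54  85 100 103  99 102 111 128 137 137 135 136 136 137 136]
188 [ 57  36  22  27  19  23  23  22  19  22  32  36  39  42  39  37  35  38
  36  34  32  45  73  91  99  99 101 112 128 136 136 136 137 136 136 137]
190 [ 63  42  26  21  24  21  20  21  21  22  25  38  39  42  42  40  40  37
  38  35  37  46  72  93  97  98 100 113 129 138 136 137 136 137 137 136]
192 [ 72  48  30  17  23  22  16  25  23  23  27  35  38  39  38  40  39  38
  38  37  39  60  80  87  93  97 108 127 137 136 137 138 138 138 136 135]
194 [ 71  49  29  25  20  26  20  22  25  31  32  39  41  39  38  36  34  37
  38  45  61  91 120 130 134 138 136 137 137 136 137 137 137 136 136 136]
196 [ 72  56  36  23  27  33  41  46  47  41  41  39  38  40  40  39  47  54
  64  89 115 128 136 138 140 139 136 137 136 136 135 136 136 135 136 137]
198 [ 79  76  67  56  57  60  60  60  56  55  53  56  55  59  60  69  82  93
 108 123 134 139 138 138 137 137 137 135 135 135 138 138 136 136 135 137]
200 [ 77  77  77  77  76  75  76  74  75  75  80  84  94 100 106 120 129 136
 139 137 138 136 139 137 137 137 137 139 136 138 137 136 135 134 134 135]
202 [ 74  76  76  75  77  75  76  76  75  86 106 124 134 137 140 139 137 138
 136 136 137 137 136 137 136 137 138 135 137 136 136 137 135 134 135 136]
```

Sample edge is about 1 px (~2 mm) short of seated. I'll push on in 0.5–0.75 mm steps until the force rises.

```bash
for k in 1; do python3 -m crank '[{"ax":0,"ay":0,"az":0,"dx":0.03,"dy":0.002,"dz":0,"hand":0.72},{"ax":0,"ay":0,"az":0,"dx":0.03,"dy":0.002,"dz":0,"hand":0.72}]'; done | grep -E "pos|^force"
python3 -m crank '[{"ax":0,"ay":0,"az":0,"dx":0.02,"dy":0.001,"dz":0,"hand":0.72},{"ax":0,"ay":0,"az":0,"dx":0.02,"dy":0.001,"dz":0,"hand":0.72}]' | grep -E "pos|^force"
```

```text
eef_pos: [0.543, 0.0702, 0.1431]
force: [-9.1, 1.1, 4.1]
eef_pos: [0.5434, 0.0704, 0.143]
force: [-15.6, 1.7, 6.5]
```

The force rose to 16 N over the last millimetre, so the sample is against the pins. Backing off straight along the spectrometer's x, then up.

```bash
python3 -m crank '[{"ax":0,"ay":0,"az":0,"dx":-0.1,"dy":-0.005,"dz":0,"hand":0.72},{"ax":0,"ay":0,"az":0,"dx":-0.2,"dy":-0.01,"dz":0,"hand":0.72},{"ax":0,"ay":0,"az":0,"dx":-0.4,"dy":-0.02,"dz":0,"hand":0.72},{"ax":0,"ay":0,"az":0,"dx":-1,"dy":-0.05,"dz":0,"hand":0.72},{"ax":0,"ay":0,"az":0,"dx":-1,"dy":-0.05,"dz":0,"hand":0.72}]'|grep -E "pos|^force"
python3 -m crank '[{"ax":0,"ay":0,"az":0,"dx":-1,"dy":0,"dz":0,"hand":0.72},{"ax":0,"ay":0,"az":0,"dx":-1,"dy":0,"dz":0,"hand":0.72},{"ax":0,"ay":0,"az":0,"dx":0,"dy":0,"dz":1,"hand":1},{"ax":0,"ay":0,"az":0,"dx":0,"dy":0,"dz":1,"hand":1},{"ax":0,"ay":0,"az":0,"dx":0,"dy":0,"dz":1,"hand":1}]'|grep -E "pos|^force"
python3 - <<'E'
from h import *
t=arm.get_image("top");s=arm.get_image("side")
a=cv2.resize(s["img"][130:230,200:320],None,fx=3,fy=3);b=cv2.resize(t["img"][190:290,220:320],None,fx=3,fy=3)
cv2.imwrite("pics/a7.png",np.hstack([a,b]))
p=blob(t["img"].max(2)<75,(255,215,290,250));print(p,onz(t,p[0],.169))
p=blob(s["img"].max(2)<75,(240,165,290,210));print(p,onz(s,p[0],.160))
E
```

```text
eef_pos: [0.4758, 0.0667, 0.1426]
force: [0.2, 0.4, 0.4]
eef_pos: [0.4258, 0.0667, 0.2191]
force: [0.3, -0.3, 0.9]
(array([271.52156057, 230.96098563]), [25, 25, 487]) [0.56779149 0.06854543 0.169     ]
(array([265.16287215, 186.21366025]), [26, 27, 571]) [0.56378159 0.06693503 0.16      ]
```

View pics/a7.png

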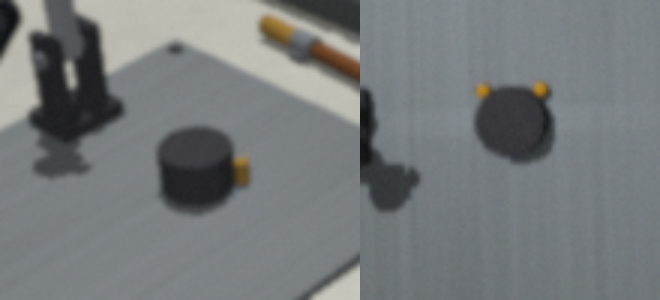

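The disc at (511,120) in the top crop sits symmetrically against both pins at (482,90) and (540,90). Now I'll bring the closed hand to the left of the raised arm.

```bash
python3 -m crank '[{"ax":0,"ay":0,"az":0,"dx":0,"dy":0,"dz":1,"hand":1},{"ax":0,"ay":0,"az":0,"dx":0,"dy":0,"dz":1,"hand":1},{"ax":0,"ay":0,"az":0,"dx":0,"dy":0.5,"dz":1,"hand":1},{"ax":0,"ay":0,"az":0,"dx":0,"dy":1,"dz":1,"hand":1},{"ax":0,"ay":0,"az":0,"dx":0,"dy":1,"dz":1,"hand":1}]'|grep -E "pos|^force"
python3 -m crank '[{"ax":0,"ay":0,"az":0,"dx":0,"dy":1,"dz":1,"hand":1},{"ax":0,"ay":0,"az":0,"dx":0,"dy":1,"dz":0,"hand":1},{"ax":0,"ay":0,"az":0,"dx":0,"dy":1,"dz":0,"hand":1},{"ax":0,"ay":0,"az":0,"dx":0.5,"dy":1,"dz":0,"hand":1},{"ax":0,"ay":0,"az":0,"dx":1,"dy":0.2,"dz":0,"hand":1}]'|grep -E "pos|^force"
python3 -m crank '[{"ax":0,"ay":0,"az":0,"dx":1,"dy":0,"dz":0,"hand":1},{"ax":0,"ay":0,"az":0,"dx":1,"dy":0,"dz":0,"hand":1},{"ax":0,"ay":0,"az":0,"dx":1,"dy":0,"dz":0,"hand":1},{"ax":0,"ay":0,"az":0,"dx":1,"dy":0,"dz":0,"hand":1},{"ax":0,"ay":0,"az":0,"dx":0,"dy":0,"dz":0,"hand":1}]'|grep -E "pos|^force|gap"
```

```text
eef_pos: [0.4263, 0.1295, 0.3438]
force: [0.3, -0.4, -0.1]
eef_pos: [0.463, 0.2372, 0.3682]
force: [0.2, 0.1, 1.0]
eef_pos: [0.567, 0.2338, 0.3656]
force: [-1.0, 0.1, -0.4]
finger_gap: -0.004
```

```bash
python3 -m crank '[{"ax":0,"ay":0,"az":0,"dx":0,"dy":0,"dz":-0.9,"hand":1},{"ax":0,"ay":0,"az":0,"dx":0,"dy":0,"dz":-0.9,"hand":1},{"ax":0,"ay":0,"az":0,"dx":0,"dy":0,"dz":-0.9,"hand":1},{"ax":0,"ay":0,"az":0,"dx":0,"dy":-0.4,"dz":0,"hand":1},{"ax":0,"ay":0,"az":0,"dx":0,"dy":-0.4,"dz":0,"hand":1}]'|grep -E "pos|^force"
python3 -m crank '[{"ax":0,"ay":0,"az":0,"dx":0,"dy":-0.2,"dz":0,"hand":1},{"ax":0,"ay":0,"az":0,"dx":0,"dy":-0.2,"dz":0,"hand":1},{"ax":0,"ay":0,"az":0,"dx":0,"dy":-0.2,"dz":0,"hand":1},{"ax":0,"ay":0,"az":0,"dx":0,"dy":-0.2,"dz":0,"hand":1},{"ax":0,"ay":0,"az":0,"dx":0,"dy":-0.2,"dz":0,"hand":1}]'|grep -E "pos|^force"
python3 - <<'E'
from h import *
t=arm.get_image("top");s=arm.get_image("side")
a=cv2.resize(s["img"][20:220,120:320],None,fx=2,fy=2);b=cv2.resize(t["img"][130:330,140:340],None,fx=2,fy=2)
cv2.imwrite("pics/a8.png",np.hstack([a,b]))
E
```

```text
eef_pos: [0.5636, 0.2136, 0.2999]
force: [-0.4, 0.2, 1.2]
eef_pos: [0.5645, 0.1889, 0.3014]
force: [-1.7, 1.9, 1.7]
```

View pics/a8.png

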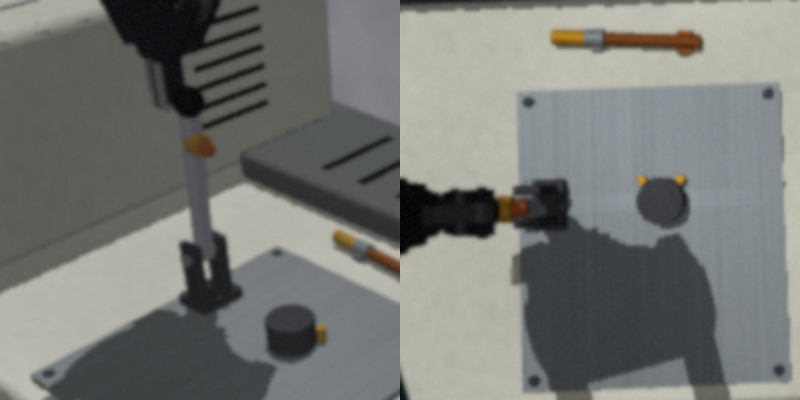

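The fingers are left of the knob, which is at (189,100) in the side crop and has begun to tip. The sample is still at the pins. That was the last picture, so I'll work by masks from here and push on.

```bash
python3 -m crank '[{"ax":0,"ay":0,"az":0,"dx":0,"dy":-0.2,"dz":0,"hand":1},{"ax":0,"ay":0,"az":0,"dx":0,"dy":-0.2,"dz":0,"hand":1},{"ax":0,"ay":0,"az":0,"dx":0,"dy":-0.2,"dz":0,"hand":1},{"ax":0,"ay":0,"az":0,"dx":0,"dy":-0.2,"dz":0,"hand":1},{"ax":0,"ay":0,"az":0,"dx":0,"dy":-0.2,"dz":0,"hand":1}]'|grep -E "pos|^force"
python3 -m crank '[{"ax":0,"ay":0,"az":0,"dx":0,"dy":-0.2,"dz":0,"hand":1},{"ax":0,"ay":0,"az":0,"dx":0,"dy":-0.2,"dz":0,"hand":1},{"ax":0,"ay":0,"az":0,"dx":0,"dy":-0.2,"dz":0,"hand":1},{"ax":0,"ay":0,"az":0,"dx":0,"dy":-0.2,"dz":0,"hand":1},{"ax":0,"ay":0,"az":0,"dx":0,"dy":-0.2,"dz":0,"hand":1}]'|grep -E "pos|^force"
python3 -m crank '[{"ax":0,"ay":0,"az":0,"dx":0,"dy":0,"dz":0,"hand":1},{"ax":0,"ay":0,"az":0,"dx":0,"dy":0,"dz":0,"hand":1},{"ax":0,"ay":0,"az":0,"dx":0,"dy":0,"dz":0,"hand":1},{"ax":0,"ay":0,"az":0,"dx":0,"dy":0,"dz":0,"hand":1},{"ax":0,"ay":0,"az":0,"dx":0,"dy":0,"dz":0,"hand":1}]'|grep -E "pos|^force"
cat >> h.py <<'E'
def knobpred(s,a):
    H=np.array([.5644,.1717,.193]);ey=np.array([-.05,.9987,0])
    X=H+.132*(-np.cos(a)*ey+np.array([0,0,np.sin(a)]));q=s["R"]@X+s["t"];return (q[:2]/q[2]*s["fx"]+[s["cx"],s["cy"]])
def knob():
    for n in("side","top"):
        s=arm.get_image(n);v=s["img"].max(2)
        best=[]
        for a in np.arange(-.1,1.7,.05):
            p=knobpred(s,a).round().astype(int);w=v[p[1]-4:p[1]+5,p[0]-4:p[0]+5];best.append((w.mean().round(1),round(a,2)))
        print(n,sorted(best)[:6])
E
python3 -c "
from h import *
knob()"
```

```text
eef_pos: [0.5643, 0.1638, 0.3005]
force: [0.4, 1.0, 0.2]
eef_pos: [0.5644, 0.1387, 0.3006]
force: [0.4, -0.5, -0.0]
eef_pos: [0.5644, 0.1395, 0.3006]
force: [-0.2, 0.3, -0.4]
side [(np.float64(13.7), np.float64(1.05)), (np.float64(18.9), np.float64(1.0)), (np.float64(27.9), np.float64(1.1)), (np.float64(31.0), np.float64(1.3)), (np.float64(35.6), np.float64(1.35)), (np.float64(48.2), np.float64(1.4))]
top [(np.float64(11.4), np.float64(1.35)), (np.float64(12.7), np.float64(1.4)), (np.float64(13.1), np.float64(1.45)), (np.float64(13.3), np.float64(1.6)), (np.float64(13.4), np.float64(1.5)), (np.float64(13.4), np.float64(1.65))]
```

The arm is at about 1.04 rad and sinking by itself, clear of the hand. I'll take the hand up while it settles.

```bash
python3 -m crank '[{"ax":0,"ay":0,"az":0,"dx":0,"dy":0.4,"dz":0,"hand":1},{"ax":0,"ay":0,"az":0,"dx":0,"dy":0.4,"dz":0.5,"hand":1},{"ax":0,"ay":0,"az":0,"dx":0,"dy":0.4,"dz":1,"hand":1},{"ax":0,"ay":0,"az":0,"dx":0,"dy":0.4,"dz":1,"hand":1},{"ax":0,"ay":0,"az":0,"dx":0,"dy":0,"dz":1,"hand":1}]'|grep -E "pos|^force"
python3 -m crank '[{"ax":0,"ay":0,"az":0,"dx":-1,"dy":0,"dz":0,"hand":1},{"ax":0,"ay":0,"az":0,"dx":-1,"dy":0,"dz":0,"hand":1},{"ax":0,"ay":0,"az":0,"dx":-1,"dy":0,"dz":0,"hand":1},{"ax":0,"ay":0,"az":0,"dx":-1,"dy":0,"dz":0,"hand":1},{"ax":0,"ay":0,"az":0,"dx":-1,"dy":0,"dz":0,"hand":1}]'|grep -E "pos|^force"
python3 -m crank '[{"ax":0,"ay":0,"az":0,"dx":-0.5,"dy":0,"dz":0,"hand":1},{"ax":0,"ay":0,"az":0,"dx":0,"dy":0,"dz":0,"hand":1},{"ax":0,"ay":0,"az":0,"dx":0,"dy":0,"dz":0,"hand":1},{"ax":0,"ay":0,"az":0,"dx":0,"dy":0,"dz":0,"hand":1},{"ax":0,"ay":0,"az":0,"dx":0,"dy":0,"dz":0,"hand":1}]' >/dev/null
python3 -m crank '[{"ax":0,"ay":0,"az":0,"dx":0,"dy":0,"dz":0,"hand":1},{"ax":0,"ay":0,"az":0,"dx":0,"dy":0,"dz":0,"hand":1},{"ax":0,"ay":0,"az":0,"dx":0,"dy":0,"dz":0,"hand":1},{"ax":0,"ay":0,"az":0,"dx":0,"dy":0,"dz":0,"hand":1},{"ax":0,"ay":0,"az":0,"dx":0,"dy":0,"dz":0,"hand":1}]'|grep time
python3 -c "
from h import *
knob()"
```

```text
eef_pos: [0.5641, 0.1813, 0.3889]
force: [-0.2, 0.1, 0.8]
eef_pos: [0.4382, 0.1798, 0.388]
force: [-0.2, 0.0, 0.6]
time_s: 17.4
side [(np.float64(20.3), np.float64(0.0)), (np.float64(23.5), np.float64(-0.05)), (np.float64(39.4), np.float64(0.05)), (np.float64(50.3), np.float64(-0.1)), (np.float64(50.5), np.float64(0.8)), (np.float64(54.2), np.float64(0.85))]
top [(np.float64(14.0), np.float64(0.0)), (np.float64(14.0), np.float64(0.05)), (np.float64(14.1), np.float64(-0.1)), (np.float64(14.1), np.float64(-0.05)), (np.float64(15.2), np.float64(0.1)), (np.float64(15.2), np.float64(0.15))]
```

The arm is level (about 0 rad). Last, a numeric check of the sample and bystanders against the earlier views.

Run:
```python
from h import *
s=arm.get_image("side");t=arm.get_image("top")
v=s["img"].max(2)
for r in(186,190,194): print(r,v[r,244:286])
_,g=masks(t["img"]);print([blob(g,b) for b in((255,213,270,226),(273,213,288,226),(355,218,383,246),(213,142,295,160))])
o=cv2.imread("pics/top0.png");_,g0=masks(o);print([blob(g0,b) for b in((255,213,270,226),(273,213,288,226),(355,218,383,246),(213,142,295,160))])
d=np.abs(t["img"].astype(int)-o).max(2);print("blue diff",d[145:180,352:390].max())
print([int(x) for x in t["img"].max(2)[226:250,266]],[int(x) for x in t["img"].max(2)[226:250,276]])
```

```text
186 [ 68  67  68  67  68  68  70  70  62  41  34  31  35  35  39  40  43  43
  39  43  42  38  38  34  32  34  34  33  31  30  32  29  30  43  68  87
  92  92  91 101 119 125]
190 [123 111  97  85  75  70  71  66  63  50  39  33  32  35  37  37  36  37
  35  37  35  34  36  36  37  38  36  33  35  34  34  32  32  38  59  81
  91  89  92 104 119 124]
194 [125 123 123 123 122 122 123 118 106  83  57  43  37  33  35  36  37  36
  36  36  35  37  35  36  35  35  34  36  34  34  35  45  59  83 108 119
 122 124 125 126 126 126]
[(array([260.5, 220. ]), [4, 5, 16]), (array([279.64705882, 219.47058824]), [5, 4, 17]), (array([367.3875, 231.1975]), [23, 22, 400]), (array([267.84816754, 148.70157068]), [47, 6, 191])]
[(array([260.6875, 219.875 ]), [5, 5, 16]), (array([279.75 , 219.375]), [5, 4, 16]), (array([367.42211055, 231.14824121]), [23, 22, 398]), (array([267.56476684, 148.74611399]), [48, 6, 193])]
blue diff 8
[136, 151, 172, 178, 177, 173, 170, 160, 136, 109, 79, 45, 44, 58, 64, 83, 108, 122, 125, 125, 124, 122, 124, 127] [123, 159, 175, 178, 175, 169, 169, 152, 109, 53, 31, 42, 50, 51, 52, 59, 65, 77, 103, 126, 127, 127, 128, 127]
```

```bash
python3 -c "
from plant import arm
print(arm.job_done())"
```

```text
the job is handed in; nothing more can be done
None
```

I handed the job in at about 17.5 s: the sample is over the burn hole against both pins, the hold-down arm is level with its head on the sample, the hand is clear, and the other discs and the brush have not moved. On my first approach the closed fingertips passed about 2 mm above the sample without moving it, so I lowered them and then pushed.

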